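# Close a sample jar without cross-threading its cap

### The job

Close the strawberry sample jar: set the red cap upright on its neck with the cap's grip bar in line with the two red marks on the clamp block, turn it gently backward (counter-clockwise from above) until it drops a step into the thread, then forward (clockwise) until it is fully home. Never force the thread, let go of the cap when it is closed, and leave the other things on the bench where they are.

Things in the scene. Friction and masses are not known exactly. Their poses are not given: they have to be found in the camera images.
- cap: Red wing-grip screw cap, loose, skirt down. 56 mm diameter, 23 mm to its flat roof; on the roof a grip bar along the cap's x axis, 50 long, 14 wide, top 48 mm above the origin (bar's ends alike). Skirt bore 50 mm, 20 mm deep; two white lugs, 3.5 mm thick, stick into it at +x and -x, 3 mm above the lower edge. About 60 g. Origin: centre of the skirt's lower edge; z up.
- cap_grip (a point): Point on the cap's axis 45 mm above its origin, 3 mm below the bar's top: with the TCP here and the fingers closing along the cap's y axis across the 14 mm bar, the fingertips stay 3 mm clear of the roof. Axes as the cap's.
- holder: Pale aluminium clamp block, 110 x 110 x 30 mm, bolted down, with a clear 60 mm wide sample jar (strawberries inside) held upright in a black collar at its middle. Two red marks lie on its top at +x and -x of the jar: the line through them is the block's x axis. Origin: centre of its underside, z up.
- mouth (a point): Centre of the jar's open rim, 89 mm above the bench; axes as the clamp block's. The neck is 38 mm in diameter with rounded rim, and bears a rigid right-handed two-start thread, 47 mm over its crests, 2.2 mm of height per radian (clockwise from above goes down). More than 25 N between cap and jar counts as forcing it.
- on_thread (a point): Point on the jar's axis 12 mm below the rim: about where the cap's origin is (10.5 to 14 mm below it) when it has been set on with its bar on the marks and its lugs rest on top of the thread. From there clockwise it sinks 2.2 mm per rad and the lugs jam on a hard stop after 0.4 to 1.7 rad. Counter-clockwise it climbs 2.2 mm per rad.
- dropped (a point): Point on the jar's axis 17 mm below the rim: the cap's origin after the drop. From the marks, 0.3 to 1.5 rad of counter-clockwise turn (the jar stands differently in its clamp each time) takes the lugs past the thread's end; the cap can then go down about 7 mm, if let or lightly pressed. This opening is 0.2 rad wide; beyond it a hard stop bars further backward turning.
- home (a point): Point on the jar's axis 20 mm below the rim: the cap's origin when fully home, its roof on the rim. It is reached by 1.25 to 1.45 rad of clockwise turn after the drop, going down 3 mm under the thread. Then the roof carries the press and it sinks no more; a hard stop bars turning on, 0.6 to 0.8 rad past home.
- spare_cap: A blue spare cap of the same outer shape as the red one, but not for this jar. Leave it. Origin: centre of its lower edge.
- cup_a: Small clear sample cup with white lid, 44 mm diameter, 60 mm tall. Leave it. Origin: centre of its underside.
- cup_b: Another such cup, 44 mm diameter, 60 mm tall. Leave it. Origin: centre of its underside.
- test_card: White flat test cassette, 70 x 20 x 6 mm. Leave it. Origin: centre of its underside, x along its length.
- timer: Round black pocket timer, 56 mm diameter, 16 mm high. Leave it. Origin: centre of its underside.
- beaker: Glass beaker, 84 mm diameter, 110 mm tall, open. Leave it. Origin: centre of its underside.
There are look-alikes about, which are no part of the job. There is more than one size of the cap; the job needs the middle-sized.

How it is judged:
On the way, in this order (a step that is already met when the one before it is completed fails the run):
1. the cap is set on the neck, resting on top of the thread, its bar within 0.3 rad of the line of the red marks (horizontal distance between cap and mouth below 0.004 m and z of cap in the frame of mouth between -0.015 and -0.008 m and angle between the x axis of cap and the x axis of holder, either way round below 0.3 rad and contact force between cap and holder above 0.3 N), for 0.1 s.
2. the cap has dropped a step into the thread (z of cap in the frame of mouth below -0.016 m), for 0.05 s.
At the end, for the whole second after the job is handed in: The red cap is fully screwed home: its roof within 1 mm of the jar's rim (cap origin at least 19 mm below the rim, 20 mm when fully seated), centred within 3 mm, level within 0.06 rad, at rest (z of cap in the frame of mouth below -0.019 m and horizontal distance between cap and mouth below 0.003 m and angle between cap's own z axis and vertical below 0.06 rad and linear speed of cap below 0.01 m/s); the robot touches nothing.
It fails at once if the thread is forced: more than 25 N between cap and jar or clamp block (contact force between cap and holder above 25 N).
It fails at once if another thing on the bench (spare cap, cups, test card, timer, beaker) is moved more than 30 mm (distance of any of spare_cap, cup_a, cup_b, test_card, timer, beaker from where it was at the start of the episode above 0.03 m).
It also fails if it takes over 72 s, if anything falls off the work surface, if the arm or the gripper's body presses on something with over 40 N, if the wrist force passes 120 N, or if a joint passes its speed limit or range.

### The arm

A 6-joint arm with a two-finger parallel gripper is mounted at the origin on the work surface. World frame = base frame: x ahead of the robot, y to its left, z up, the work surface at z = 0. Lengths are in m, angles in rad, forces in N, time in s.
With the tool pointing down it reaches from about 0.35 to 0.775 m from the base axis. Payload 5.5 kg.
Tool frame: the origin (TCP) lies between the finger pads, 19 mm behind the fingertips; this is the grasp point; z points along the fingers, y is the line along which they close (so a half turn about z gives the same grasp; the last joint's range is limited). The gripper opens to 85 mm and grips with 20 to 120 N. Pads are 22 mm wide; open, the fingers measure 114 mm over their backs; the gripper's body (76 mm by 85 mm) begins 54 mm behind the grasp point. The pads swing forward as they close: fully open they stand 13 mm farther back than shut.
Start: joints at [-1.488, 0.313, 0.046, 1.304, 0, 1.431], TCP at [0.127, -0.561, 0.25] pointing down, gripper open.
Joint ranges: [-2.76, 2.76], [-0.86, 1.69], [-1.03, 1.26], [-2.2, 2.34], [-1.47, 1.5], [-3.14, 3.14]. Speed limits (rad/s): [2.57, 2.57, 3.14, 3.14, 3.14, 3.14].

### API

Orientations are given as a unit quaternion [x, y, z, w].
In Python, from bench import r, get_image gives the robot as it stands.
- The arm moves only by the tool move_arm, never from a script. Its argument "rows" is one flat list of numbers, 7 for each row, row after row: the turn, a rotation vector about the tool's x, y, z in units of 6 degrees (1.0 is 6 degrees), then the shift along the tool's x, y, z in units of 40 mm (1.0 is 40 mm), then the finger opening in mm, from 0 to 85.4. In form: [ax, ay, az, tx, ty, tz, jaw, ax, ay, az, tx, ty, tz, jaw, ...]. A call has 1 to 10 rows; each row shifts and turns the commanded pose from where the row before left it, along the tool's axes as they then stand; what a row does not reach is not made up. A row lasts 1/8 s, in which the tool goes at most 62.5 mm and 10.7 degrees, less where a joint would pass 70% of its speed; a pose out of reach is approached as far as the arm can. A call is refused whole if a number of a shift passes 1 or a number of a turn 1, either way. A call with a gripper value outside its range is refused whole. The fingers move at their own pace and stop on an object; the grip force is fixed at half the most. Time passes only in rows, so rows that do not move let the fingers close. It gives the time, the measured TCP pose, the force, the opening and the grip force at its end, in the units of the state.
- r.observe(): the state, without advancing time (a new reading comes with each control period).
- get_image(name): name is "scene" or "side" or "wrist"; returns a dict with "image" (420x560x3 uint8, red, green, blue), "intrinsics" (3x3 intrinsics, pixels), "R" (3x3) and "t" (3): a world point X has camera coordinates R X + t. Camera axes: x right, y down, z forward; pixel columns grow to the right and rows downward; lengths in m; the calibration is good to about 2 mm. A picture is of the moment at which its call begins. There is no depth.
- r.finish_job(): hands the job in; it is judged then, once.
The state is a dict: "clock": time; "q": joint angles; "joint_velocities": joint speeds; "joint_torque": joint torques, N m; "position": TCP position; "orientation": TCP orientation; "ft_force": force on the tool from outside, world axes, zero at the start; "wrist_torque": the same for the moment, N m; "finger_gap": opening from 0.0 (shut) to 1.0 (fully open); "gripper_force": force on a finger pad.
Only numpy, scipy, OpenCV 4.12 (cv2) and the standard library are available. Lean on these libraries where they do the work, as an engineer would, in place of code of your own. Each camera call takes 0.05 s, during which the arm holds its last target. There are 200 camera calls.

## Working session

There is one attempt and no reset: what is moved stays moved. The work goes in short steps, Python scripts to look and compute and a tool call to move; the robot and the scene stay as the last step left them, time stands still between calls to the robot, and variables do not carry over. Pictures are saved under pics/ and viewed, at most 10 in all, crops included, and the job is handed in when it is done.

Besides the shell and the picture viewer there is one more tool, called as name(argument=value, ...) on one line, values as JSON. move_arm: Moves the arm, as the interface text tells. Its arguments: {"type":"object","properties":{"rows":{"type":"array"}},"required":["rows"]}

```bash
mkdir -p pics; ls; python3 - <<'E'
from bench import r,get_image
import cv2,numpy as np
ims=[]
for n in("scene","side","wrist"):
    d=get_image(n); cv2.imwrite(f"pics/{n}0.png",d["image"][:,:,::-1]); np.savez(f"pics/{n}0.npz",**d)
    print(n,d["intrinsics"].tolist(),np.round(-d["R"].T@d["t"],3), np.round(d["R"],3).tolist())
o=r.observe();print({k:np.round(v,3).tolist() for k,v in o.items()})
E
```

```text
pics
scene [[446.31609506213846, 0.0, 276.7196444625989], [0.0, 446.31609506213846, 207.44922730117713], [0.0, 0.0, 1.0]] [1.008 0.525 0.909] [[-0.789, 0.615, 0.003], [0.47, 0.606, -0.641], [-0.396, -0.504, -0.767]]
side [[379.6556327139506, 0.0, 281.46625248610036], [0.0, 379.6556327139506, 209.44775960543677], [0.0, 0.0, 1.0]] [ 0.426 -0.742  0.758] [[0.99, -0.142, 0.014], [-0.086, -0.671, -0.736], [0.114, 0.728, -0.676]]
wrist [[290.92714779984755, 0.0, 282.7660251090715], [0.0, 290.92714779984755, 207.43605830269846], [0.0, 0.0, 1.0]] [ 0.201 -0.543  0.373] [[0.221, -0.975, -0.002], [-0.93, -0.211, 0.3], [-0.293, -0.064, -0.954]]
{'clock': 0.15, 'q': [-1.488, 0.314, 0.045, 1.304, 0.0, 1.431], 'joint_velocities': [0.0, -0.001, 0.004, -0.001, 0.002, -0.0], 'joint_torque': [0.001, -48.107, 29.881, 0.014, -0.0, -0.0], 'position': [0.127, -0.56, 0.249], 'orientation': [0.994, 0.111, 0.0, -0.001], 'ft_force': [-0.062, 0.323, -0.37], 'wrist_torque': [-0.027, 0.005, -0.031], 'gripper_force': 0.0, 'finger_gap': 0.998}
```

View pics/scene0.png

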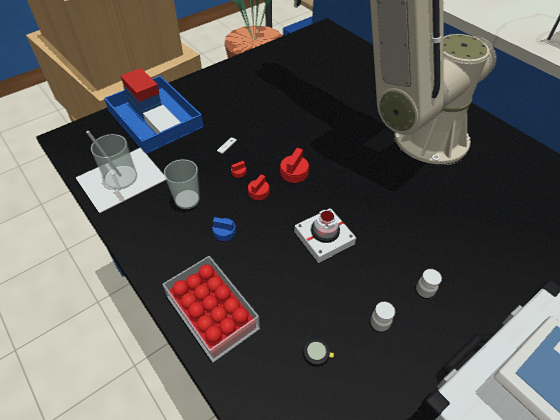

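View pics/side0.png

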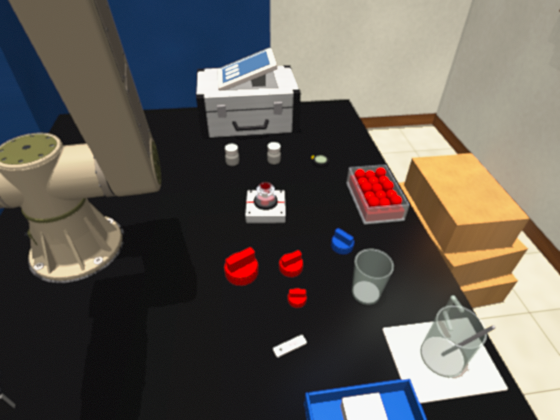

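Scene view: three red wing caps, small (239,169), middle (259,188) and large (294,165). The blue spare is at (224,229), and the red jar content is at (327,216). In the side view the same caps are at (297,297), (291,264) and (241,266). My choice is the one at scene (259,188), to be checked by measured diameter and a close crop.

```bash
cat > h.py <<'E'
import cv2,numpy as np
def load(n): return dict(np.load(f"pics/{n}.npz"))
def cast(d,uv,z):
    uv=np.atleast_2d(uv).astype(float); c=-d["R"].T@d["t"]
    w=np.c_[uv,np.ones(len(uv))]@np.linalg.inv(d["intrinsics"]).T@d["R"]
    return c+w*((z-c[2])/w[:,2])[:,None]
def proj(d,X):
    p=(np.atleast_2d(X)@d["R"].T+d["t"])@d["intrinsics"].T; return p[:,:2]/p[:,2:]
def blobs(m,a=25):
    c,_=cv2.findContours(m.astype(np.uint8),cv2.RETR_EXTERNAL,cv2.CHAIN_APPROX_NONE)
    return [k[:,0,:] for k in c if cv2.contourArea(k)>a]
def red(im):
    im=im.astype(int); return (im[...,0]>90)&(im[...,1]<70)&(im[...,2]<80)
E
python3 - <<'E'
from h import *
for n in("scene0","side0"):
    d=load(n); im=d["image"]
    for k in blobs(red(im)):
        c=k.mean(0); 
        if not(180<c[0]<345 and 140<c[1]<310): continue
        X=cast(d,k,0.02)[:,:2]; (cx,cy),rad=cv2.minEnclosingCircle(X.astype(np.float32))
        print(n,np.round(c),len(k),"centre",round(cx,3),round(cy,3),"diam",round(2*rad,3))
    w=(im.min(2)>130).astype(np.uint8)
    w=cv2.morphologyEx(w,cv2.MORPH_CLOSE,np.ones((5,5)))
    for k in blobs(w,300):
        c=k.mean(0)
        if 200<c[0]<360 and 180<c[1]<260:
            print(n,"block",c, np.round(cast(d,cv2.boxPoints(cv2.minAreaRect(k)),.03),3).tolist())
d=load("scene0");a=d["image"][150:270,215:365]
e=load("side0");b=e["image"][175:315,215:365]
a=cv2.resize(a,(400,320),interpolation=cv2.INTER_CUBIC)
b=cv2.resize(b,(400,373),interpolation=cv2.INTER_CUBIC)
o=np.zeros((373,800,3),np.uint8);o[:320,:400]=a;o[:,400:]=b
cv2.imwrite("pics/crop1.png",o[:,:,::-1])
E
```

```text
scene0 [209. 304.] 200 centre 0.834 0.065 diam 0.204
scene0 [327. 216.] 32 centre 0.465 0.042 diam 0.034
scene0 [259. 188.] 66 centre 0.542 -0.148 diam 0.093
scene0 [238. 169.] 46 centre 0.544 -0.233 diam 0.065
scene0 [295. 166.] 92 centre 0.41 -0.152 diam 0.139
scene0 block [326.41333333 233.44      ] [[0.556, 0.021, 0.03], [0.436, 0.008, 0.03], [0.462, 0.15, 0.03], [0.573, 0.155, 0.03]]
side0 [297. 296.] 59 centre 0.544 -0.247 diam 0.057
side0 [291. 263.] 73 centre 0.551 -0.146 diam 0.089
side0 [241. 266.] 105 centre 0.428 -0.137 diam 0.121
side0 [265. 185.] 24 centre 0.515 0.166 diam 0.035
side0 block [265.29230769 202.52307692] [[0.454, 0.159, 0.03], [0.574, 0.143, 0.03], [0.554, 0.013, 0.03], [0.444, 0.027, 0.03]]
```

View pics/crop1.png

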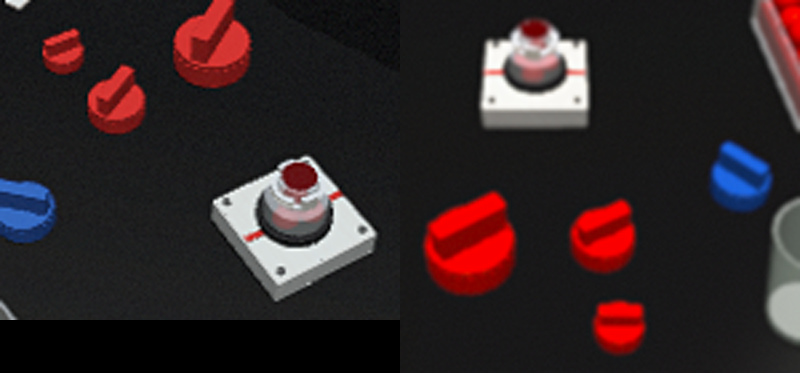

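Crop: the chosen cap matches the blue spare in size, at crop (117,100) left and (603,235) right, with its bar at about 45° in the world. The larger and smaller look-alikes are clearly different. Moving above it.

move_arm(rows=[0,0,0,0.96,-0.6,0,85,0,0,0,0.96,-0.6,0,85,0,0,0,0.96,-0.6,0,85,0,0,0,0.96,-0.6,0,85,0,0,0,0.96,-0.6,0,85,0,0,0,0.96,-0.6,0,85,0,0,0,0.96,-0.6,0,85,0,0,0,0.96,-0.6,0,85,0,0,0,0.96,-0.6,0,85,0,0,0,0.96,-0.6,0,85])

```text
clock: 1.4
position: [0.4493, -0.2406, 0.2498]
orientation: [0.994, 0.111, -0.0, 0.0]
ft_force: [0.2, -0.6, 0.2]
finger_gap: 0.992
gripper_force: 0.0
```

move_arm(rows=[0,0,0,0.96,-0.6,0,85,0,0,0,0.96,-0.6,0,85,0,0,0,0.96,-0.6,0,85,0,0,-1,0,0,0,85,0,0,-1,0,0,0,85,0,0,-1,0,0,0,85,0,0,-1,0,0,0,85,0,0,-1,0,0,0,85,0,0,-1,0,0,0,85,0,0,-1,0,0,0,85])

```text
clock: 2.65
position: [0.5448, -0.1461, 0.2496]
orientation: [0.887, 0.461, -0.0, -0.0]
ft_force: [-0.4, -0.3, 0.3]
finger_gap: 0.994
gripper_force: 0.0
```

move_arm(rows=[0,0,-1,0,0,0,85,0,0,-1,0,0,0,85,0,0,-1,0,0,0,85,0,0,-1,0,0,0,85,0,0,-1,0,0,0,85,0,0,-1,0,0,0,85,0,0,-1,0,0,0,85,0,0,-1,0,0,0,85,0,0,-1,0,0,0,85,0,0,-1,0,0,0,85])

```text
clock: 3.9
position: [0.5447, -0.1462, 0.2496]
orientation: [0.538, 0.843, -0.0, -0.0]
ft_force: [0.2, 0.2, 0.2]
finger_gap: 0.996
gripper_force: 0.0
```

move_arm(rows=[0,0,-1,0,0,0,85,0,0,-1,0,0,0,85,0,0,-1,0,0,0,85,0,0,-1,0,0,0,85,0,0,-1,0,0,0,85,0,0,-1,0,0,0,85,0,0,-1,0,0,0,85,0,0,-1,0,0,0,85,0,0,-1,0,0,0,85,0,0,-1,0,0,0,85])

```text
clock: 5.15
position: [0.5447, -0.1461, 0.2496]
orientation: [0.044, 0.999, 0.0, -0.0]
ft_force: [-0.2, -0.3, -1.1]
finger_gap: 0.995
gripper_force: 0.0
```

move_arm(rows=[0,0,-1,0,0,0,85,0,0,-1,0,0,0,85,0,0,-1,0,0,0,85,0,0,-1,0,0,0,85,0,0,-1,0,0,0,85,0,0,-1,0,0,0,85,0,0,-1,0,0,0,85,0,0,-1,0,0,0,85,0,0,0,0,0,0,85])

```text
clock: 6.28
position: [0.5448, -0.1461, 0.2496]
orientation: [-0.364, 0.931, 0.0, -0.0]
ft_force: [0.2, 1.2, 0.7]
finger_gap: 0.996
gripper_force: 0.0
```

```bash
cat >> h.py <<'E'
def snap(n,name):
    from bench import get_image
    d=get_image(n); np.savez(f"pics/{name}.npz",**d); cv2.imwrite(f"pics/{name}.png",d["image"][:,:,::-1]); return d
def state():
    from bench import r
    from scipy.spatial.transform import Rotation as Ro
    o=r.observe(); M=Ro.from_quat(o["orientation"]).as_matrix()
    print("t",round(o["clock"],2),"p",np.round(o["position"],4),"yaw",round(np.degrees(np.arctan2(M[1,0],M[0,0])),2),"zaxis",np.round(M[:,2],3),"q6",round(o["q"][5],3),"F",np.round(o["ft_force"],2),"T",np.round(o["wrist_torque"],2),"gap",round(o["finger_gap"],3),"gf",round(o["gripper_force"],1))
    return o,M
E
python3 - <<'E'
from h import *
state(); snap("wrist","w1")
E
```

```text
t 6.28 p [ 0.5448 -0.1461  0.2496] yaw -137.3 zaxis [-0.001  0.    -1.   ] q6 -1.15 F [0.16 1.22 0.68] T [-0.02 -0.06 -0.01] gap 0.996 gf 0.0
```

View pics/w1.png

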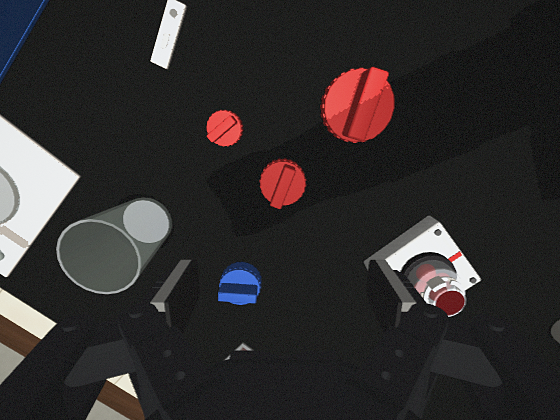

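Wrist view: the chosen cap is at (283,184) with its bar about 20° off the image vertical. The small cap is at (224,128), the large at (358,105), the blue at (240,284), and the jar mouth at about (450,302).

```bash
python3 - <<'E'
from h import *
d=load("w1"); im=d["image"]
m=red(im)
for k in blobs(m,300):
    c=k.mean(0)
    if abs(c-[283,184]).max()<20:
        X=cast(d,k,.0115)[:,:2]; (cx,cy),rad=cv2.minEnclosingCircle(X.astype(np.float32)); print(cx,cy,2*rad)
print(proj(d,[[.5448,-.1461,.03]]))
c=im[158:212,256:312,0]
u=cv2.resize(im[155:215,250:315],(780,720)[:2],interpolation=cv2.INTER_CUBIC)[:600]
cv2.imwrite("pics/w1c.png",cv2.resize(im[150:220,240:326],(737,600),interpolation=cv2.INTER_CUBIC)[:,:,::-1])
E
```

```text
0.5491830110549927 -0.1424902230501175 0.06481701135635376
[[282.16114321 183.04493061]]
```

View pics/w1c.png

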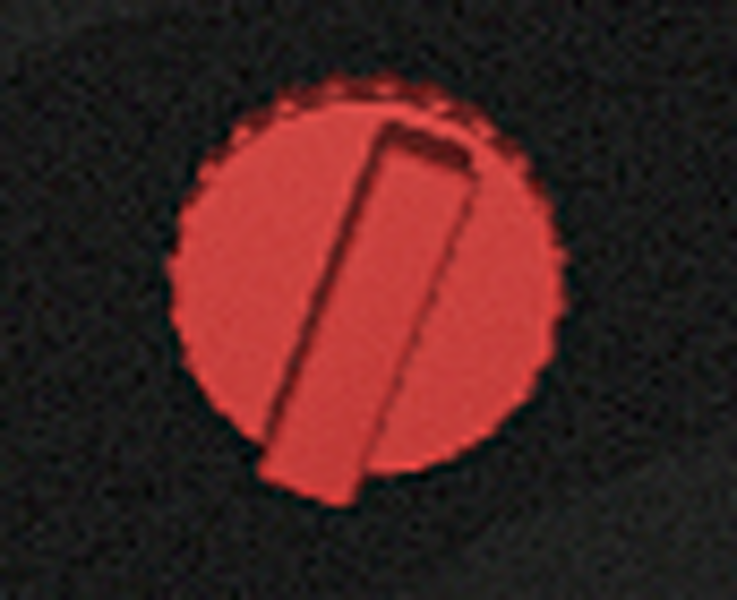

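The bar's top corners are at crop (390,148), (472,178), (352,505) and (258,470), and the roof circle centre is at about (367,287).

```bash
python3 - <<'E'
from h import *
d=load("w1"); f=lambda p:(np.array(p)+.5)/[737/86,600/70]-.5+[240,150]
X=cast(d,f([[390,148],[472,178],[352,505],[258,470]]),.048)[:,:2]
c=X.mean(0); a=(X[0]+X[1]-X[2]-X[3])/2
print("bar",c,np.linalg.norm(a),np.linalg.norm(X[0]-X[1]),"ang",np.degrees(np.arctan2(a[1],a[0])))
print("roof",cast(d,f([[367,287]]),.023))
for z,pts in((.03,[[383,262],[432,217],[468,262],[480,280]]),):print(cast(d,pts,z))
o,M=state(); print("tool delta to bar (units)",M.T@(np.r_[c,.045]-o["position"])/.04)
E
```

```text
bar [ 0.54585279 -0.14479738] 0.04763254631367363 0.011491663610218028 ang -158.04208608806923
roof [[ 0.54576154 -0.14484808  0.023     ]]
[[0.53284304 0.02305088 0.03      ]
 [0.44968215 0.02092264 0.03      ]
 [0.45709241 0.10524361 0.03      ]
 [0.4624599  0.13908796 0.03      ]]
t 6.33 p [ 0.5448 -0.1462  0.2497] yaw -137.35 zaxis [-0.001  0.    -1.   ] q6 -1.149 F [ 0.38 -0.2  -0.61] T [ 0.01 -0.05 -0.06] gap 0.996 gf 0.0
tool delta to bar (units) [-4.40676272e-02  4.64380569e-03  5.11702900e+00]
```

move_arm(rows=[0,0,0,-0.044,0,0.6,45,0,0,0.9,0,0,0.8,45,0,0,0.9,0,0,0.8,45,0,0,0.9,0,0,0.8,45,0,0,0.75,0,0,0.8,45,0,0,0,0,0,0.4,45,0,0,0,0,0,0,45])

```text
clock: 7.2
position: [0.5455, -0.1447, 0.0811]
orientation: [-0.192, 0.981, 0.001, -0.001]
ft_force: [-0.5, 0.5, 0.4]
finger_gap: 0.53
gripper_force: 0.0
```

```bash
python3 - <<'E'
from h import *
state(); d=snap("wrist","w2")
cv2.imwrite("pics/w2.png",cv2.resize(d["image"],(750,562))[:,:,::-1])
print(proj(d,[[.5458,-.1448,.048]])*750/560)
E
```

```text
t 7.2 p [ 0.5455 -0.1447  0.0811] yaw -157.9 zaxis [-0.002  0.001 -1.   ] q6 -0.787 F [-0.46  0.49  0.42] T [ 0.   -0.03 -0.03] gap 0.53 gf 0.0
[[377.22662881 338.1448313 ]]
```

View pics/w2.png

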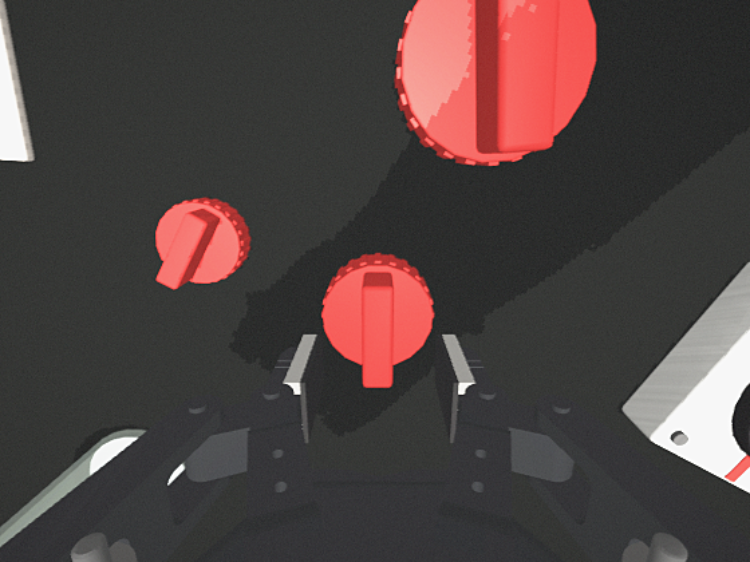

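The bar is vertical in the wrist view at (377,285)-(377,386), centred between the pads. Descending and gripping.

move_arm(rows=[0,0,0,0,0,0.45,45,0,0,0,0,0,0.45,45,0,0,0,0,0,0,45,0,0,0,0,0,0,5,0,0,0,0,0,0,5,0,0,0,0,0,0,5,0,0,0,0,0,0,5,0,0,0,0,0,0,5])

```text
clock: 8.25
position: [0.5475, -0.1456, 0.0476]
orientation: [-0.191, 0.982, -0.001, 0.001]
ft_force: [0.2, -0.4, 5.7]
finger_gap: 0.146
gripper_force: 60.3
```

```bash
python3 - <<'E'
from h import *
state()
E
```

```text
t 8.25 p [ 0.5475 -0.1456  0.0476] yaw -157.93 zaxis [ 0.003 -0.001 -1.   ] q6 -0.787 F [ 0.18 -0.36  5.74] T [0.04 0.15 0.01] gap 0.146 gf 60.3
```

move_arm(rows=[0,0,0,0,0,-0.3,5,0,0,0,0,0,-0.6,5,0,0,0,0,0,-0.8,5,0,0,0,0,0,-0.9,5,0,0,0,0,0,-0.9,5,0,0,0,0,0,-0.8,5,0,0,0,0,0,-0.8,5,0,0,0,-0.2,0.6,0,5,0,0,0,-0.2,0.9,0,5,0,0,0,-0.2,0.9,0,5])

```text
clock: 9.5
position: [0.532, -0.0462, 0.2507]
orientation: [-0.191, 0.982, -0.0, 0.0]
ft_force: [0.8, 0.8, -0.8]
finger_gap: 0.149
gripper_force: 59.4
```

move_arm(rows=[0,0,0,-0.2,0.9,0,5,0,0,0,-0.2,0.9,0,5,0,0,0,-0.2,0.9,0,5,0,0,0,0,0.6,0,5,0,0,0.9,0,0,0,5,0,0,1,0,0,0,5,0,0,1,0,0,0,5,0,0,1,0,0,0,5,0,0,0.9,0,0,0,5,0,0,0,0,0,0,5])

```text
clock: 10.75
position: [0.5049, 0.0843, 0.2505]
orientation: [0.058, 0.998, -0.0, 0.0]
ft_force: [-0.1, -0.3, -0.3]
finger_gap: 0.15
gripper_force: 59.4
```

```bash
python3 - <<'E'
from h import *
state(); d=snap("wrist","w3")
o=np.zeros((420,800,3),np.uint8)
o[:,:560]=d["image"]
cv2.imwrite("pics/w3.png",cv2.resize(d["image"],(780,585))[:,:,::-1])
E
```

```text
t 10.75 p [0.5049 0.0843 0.2505] yaw 173.33 zaxis [ 0. -0. -1.] q6 0.125 F [-0.07 -0.3  -0.26] T [ 0.02 -0.04 -0.03] gap 0.15 gf 59.4
```

View pics/w3.png

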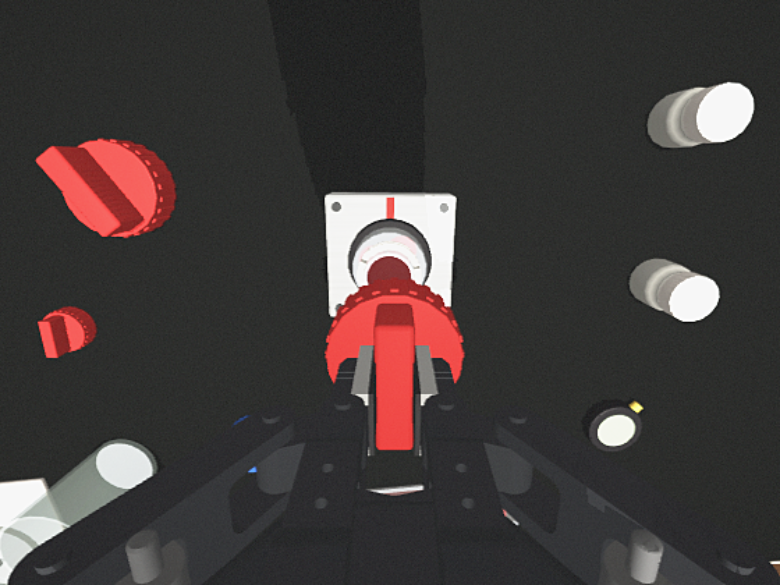

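Wrist view: the block top has corners at about (325,193) and (456,194), a red mark at (390,207), and the mouth near (388,268). The bar of the held cap runs (394,305)-(394,450). Now measuring the block precisely.

```bash
python3 - <<'E'
from h import *
d=load("w3"); im=d["image"].astype(int); s=560/780
g=im.min(2)
# wrist: edge scans on the block top (subpixel by half-level)
def cross(line,lo,up):
    i=np.where((line[:-1]<lo)!=(line[1:]<lo))[0]; return [k+(lo-line[k])/(line[k+1]-line[k]) for k in i]
L=[];Rr=[];T=[]
for v in range(145,205,4):
    c=[x for x in cross(g[v].astype(float),110,1) if 220<x<340]
    if c: L.append((c[0],v));Rr.append((c[-1],v))
for u in list(range(242,270,3))+list(range(292,320,3)):
    c=[x for x in cross(g[:,u].astype(float),110,1) if 120<x<160]
    if c:T.append((u,c[0]))
res=[]
for n,P in(("L",L),("R",Rr),("T",T)):
    X=cast(d,P,.03)[:,:2].astype(np.float32); v=cv2.fitLine(X,cv2.DIST_HUBER,0,.01,.01).ravel(); res.append(v); print(n,np.round(v,4),np.degrees(np.arctan2(v[1],v[0])))
k=max((b for b in blobs(red(d["image"]),10) if abs(b.mean(0)-[280,149]).max()<15),key=len,default=None)
if k is not None:
    X=cast(d,k,.03)[:,:2].astype(np.float32); print("mark",cv2.minAreaRect(X))
# top face corners in scene/side
for n,box in(("scene0",(280,190,370,270)),("side0",(235,165,300,235))):
    e=load(n); a=e["image"].astype(int).min(2)[box[1]:box[3],box[0]:box[2]]
    print(n,np.percentile(a[a>110],[5,25,50,75,95]))
    m=((a>165)*255).astype(np.uint8)
    m=cv2.morphologyEx(m,cv2.MORPH_CLOSE,np.ones((3,3)))
    k=max(blobs(m,50),key=len); q=cv2.approxPolyDP(cv2.convexHull(k[:,None]),4,True)[:,0]+box[:2]
    print(np.round(cast(e,q,.03),4).tolist())
# dark red mouth content and collar ignored; held cap bar
o,M=state(); print("tcp px",proj(d,[o["position"]+[0,0,.003]])/s)
b=cast(d,np.array([[394,305],[394,450]])*s,o["position"][2]+.003); print("bar ends",b, "tool frame",(b-o["position"])@M)
E
```

```text
L [ 0.9923 -0.1238  0.4839  0.0281] -7.112394
R [ 0.9916 -0.1293  0.4985  0.1368] -7.4274187
T [0.1275 0.9918 0.451  0.0814] 82.673225
scene0 [116.   150.75 215.   217.   223.  ]
[[0.4474, 0.037, 0.03], [0.4652, 0.1391, 0.03], [0.567, 0.1262, 0.03], [0.5532, 0.0204, 0.03]]
side0 [116.55 136.75 195.5  243.   247.  ]
[[0.5646, 0.1208, 0.03], [0.5522, 0.017, 0.03], [0.4473, 0.0306, 0.03], [0.4609, 0.134, 0.03], [0.5349, 0.1484, 0.03]]
t 10.8 p [0.5049 0.0843 0.2504] yaw 173.37 zaxis [ 0. -0. -1.] q6 0.124 F [-0.55  0.42 -0.43] T [-0.01  0.04  0.01] gap 0.147 gf 59.4
tcp px [[393.06409142 398.4613971 ]]
bar ends [[0.47139267 0.08852009 0.25338237]
 [0.52581608 0.08216342 0.25338237]] tool frame [[ 0.03378316  0.00033514 -0.00300499]
 [-0.02101022  0.00030852 -0.00299692]]
```

```bash
python3 - <<'E'
from h import *
d=load("w3"); im=d["image"].astype(int); s=560/780
u=int(394*s); print([(v,int(x)) for v,x in enumerate(im[:,u-3:u+4,0].mean(1)) if 205<v<245 or 312<v<330])
o,M=state()
for h in(.0005,.003):
  for v in(218,220,230,233,234,323):
    print(h,v,np.round((cast(d,[[394*s,v]],o["position"][2]+h)-o["position"])@M,4))
E
```

```text
[(206, 147), (207, 183), (208, 236), (209, 223), (210, 135), (211, 147), (212, 237), (213, 249), (214, 244), (215, 244), (216, 248), (217, 244), (218, 133), (219, 146), (220, 149), (221, 150), (222, 149), (223, 150), (224, 150), (225, 150), (226, 150), (227, 151), (228, 152), (229, 152), (230, 151), (231, 150), (232, 145), (233, 176), (234, 216), (235, 233), (236, 234), (237, 239), (238, 243), (239, 242), (240, 241), (241, 242), (242, 242), (243, 242), (244, 241), (313, 238), (314, 239), (315, 238), (316, 239), (317, 238), (318, 239), (319, 238), (320, 238), (321, 246), (322, 248), (323, 64), (324, 32), (325, 44), (326, 45), (327, 44), (328, 45), (329, 46)]
t 10.8 p [0.5049 0.0843 0.2504] yaw 173.37 zaxis [ 0. -0. -1.] q6 0.124 F [-0.55  0.42 -0.43] T [-0.01  0.04  0.01] gap 0.147 gf 59.4
0.0005 218 [[ 0.0334  0.0003 -0.0005]]
0.0005 220 [[ 0.0324  0.0003 -0.0005]]
0.0005 230 [[ 0.0276  0.0003 -0.0005]]
0.0005 233 [[ 0.0261  0.0003 -0.0005]]
0.0005 234 [[ 0.0256  0.0003 -0.0005]]
0.0005 323 [[-0.023   0.0003 -0.0005]]
0.003 218 [[ 0.0342  0.0003 -0.003 ]]
0.003 220 [[ 0.0333  0.0003 -0.003 ]]
0.003 230 [[ 0.0286  0.0003 -0.003 ]]
0.003 233 [[ 0.0271  0.0003 -0.003 ]]
0.003 234 [[ 0.0267  0.0003 -0.003 ]]
0.003 323 [[-0.021   0.0003 -0.003 ]]
```

move_arm(rows=[0,0,0,-0.096,-0.09,0.5,5,0,0,0.1,0,0,0.7,5,0,0,0,0,0,0.7,5,0,0,0,0,0,0.5,5,0,0,0,0,0,0.2,5,0,0,0,0,0,0,5,0,0,0,0,0,0,5])

```text
clock: 11.68
position: [0.5092, 0.0803, 0.147]
orientation: [0.064, 0.998, 0.0, 0.001]
ft_force: [0.5, 0.2, 0.1]
finger_gap: 0.148
gripper_force: 59.4
```

```bash
python3 - <<'E'
from h import *
o,M=state(); a=snap("scene","s4"); b=snap("side","d4")
c=o["position"]+M@[.0016,0,0]
O=[]
for e in(a,b):
    p=proj(e,[c-[0,0,.0476],[.5067,.0805,.089],[.5067,.0805,.03]]); print(np.round(p,1).tolist())
    u,v=p[1].astype(int); O.append(cv2.resize(e["image"][v-45:v+55,u-33:u+33],(396,600),interpolation=cv2.INTER_CUBIC)); print("crop origin",u-33,v-45)
cv2.imwrite("pics/c4.png",np.hstack(O)[:,:,::-1])
E
```

```text
t 11.68 p [0.5092 0.0803 0.147 ] yaw 172.69 zaxis [ 0.002 -0.    -1.   ] q6 0.128 F [0.5  0.15 0.05] T [0.03 0.01 0.  ] gap 0.148 gf 59.4
[[327.4, 213.5], [327.3, 216.1], [325.1, 231.1]]
crop origin 294 171
[[265.2, 182.7], [264.9, 185.6], [265.2, 201.4]]
crop origin 231 140
```

View pics/c4.png

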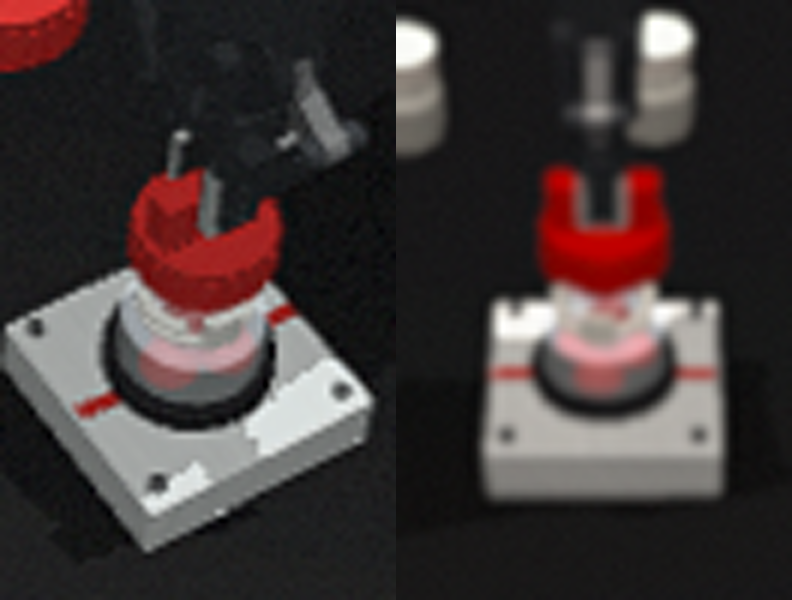

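The cap is centred over the collar: side view cap 538-670 against collar 533-676; scene view matches to within 1 px. Lowering gently.

move_arm(rows=[0,0,0,0,0,0.1,5,0,0,0,0,0,0.1,5,0,0,0,0,0,0.05,5,0,0,0,0,0,0,5,0,0,0,0,0,0,5])

```text
clock: 12.4
position: [0.5085, 0.0802, 0.136]
orientation: [0.064, 0.998, -0.0, -0.0]
ft_force: [-0.2, 0.8, -0.6]
finger_gap: 0.15
gripper_force: 59.4
```

```bash
python3 -c "
from h import *
state()"
```

```text
t 12.4 p [0.5085 0.0802 0.136 ] yaw 172.67 zaxis [-0. -0. -1.] q6 0.129 F [-0.16  0.82 -0.55] T [ 0.01 -0.05  0.02] gap 0.15 gf 59.4
```

move_arm(rows=[0,0,0,0,0,0.07,5,0,0,0,0,0,0.07,5,0,0,0,0,0,0.04,5,0,0,0,0,0,0,5,0,0,0,0,0,0,5])

```text
clock: 13.02
position: [0.5085, 0.0803, 0.1288]
orientation: [0.064, 0.998, -0.0, 0.0]
ft_force: [-0.1, 0.8, -0.0]
finger_gap: 0.148
gripper_force: 59.4
```

move_arm(rows=[0,0,0,0,0,0.03,5,0,0,0,0,0,0.02,5,0,0,0,0,0,0,5,0,0,0,0,0,0,5])

```text
clock: 13.52
position: [0.5085, 0.0803, 0.1268]
orientation: [0.064, 0.998, -0.0, 0.0]
ft_force: [-0.3, 0.1, -0.3]
finger_gap: 0.144
gripper_force: 59.4
```

move_arm(rows=[0,0,0,0,0,0.025,5,0,0,0,0,0,0.025,5,0,0,0,0,0,0,5,0,0,0,0,0,0,5])

```text
clock: 14.02
position: [0.5085, 0.0802, 0.1248]
orientation: [0.064, 0.998, -0.0, -0.0]
ft_force: [0.1, -0.4, 1.0]
finger_gap: 0.146
gripper_force: 59.4
```

move_arm(rows=[0,0,0,0,0,0.025,5,0,0,0,0,0,0.0,5,0,0,0,0,0,0,5])

```text
clock: 14.4
position: [0.5086, 0.0803, 0.1243]
orientation: [0.064, 0.998, -0.0, 0.0]
ft_force: [-2.4, -0.4, 5.6]
finger_gap: 0.144
gripper_force: 60.2
```

Contact at TCP z≈0.1245, so the cap is about 12 mm below the rim and resting on the thread at 5 N. Now turning backward gently, letting it climb and turning about the cap's centre.

move_arm(rows=[0,0,-0.5,0,0.002,-0.003,5,0,0,-0.5,0,0.002,-0.003,5,0,0,-0.5,0,0.002,-0.003,5,0,0,-0.5,0,0.002,-0.003,5,0,0,0,0,0,0,5])

```text
clock: 15.02
position: [0.5092, 0.0806, 0.1247]
orientation: [-0.04, 0.999, -0.0, 0.001]
ft_force: [0.4, -0.5, 4.2]
finger_gap: 0.147
gripper_force: 60.1
```

```bash
python3 -c "
from h import *
state()"
```

```text
t 15.03 p [0.5092 0.0806 0.1247] yaw -175.36 zaxis [ 0.002 -0.    -1.   ] q6 -0.08 F [ 0.37 -0.52  4.22] T [-0.01 -0.    0.07] gap 0.147 gf 60.1
```

move_arm(rows=[0,0,-0.5,0,0.002,-0.003,5,0,0,-0.5,0,0.002,-0.003,5,0,0,0,0,0,0,5])

```text
clock: 15.4
position: [0.5091, 0.0808, 0.125]
orientation: [-0.092, 0.996, -0.0, 0.001]
ft_force: [-0.6, 0.4, 4.3]
finger_gap: 0.149
gripper_force: 60.2
```

move_arm(rows=[0,0,-0.5,0,0.002,-0.003,5,0,0,0,0,0,0,5])

```text
clock: 15.65
position: [0.5091, 0.0808, 0.1251]
orientation: [-0.118, 0.993, -0.0, 0.001]
ft_force: [0.4, -0.1, 6.0]
finger_gap: 0.147
gripper_force: 60.2
```

move_arm(rows=[0,0,-0.5,0,0.002,-0.003,5,0,0,-0.5,0,0.002,-0.003,5,0,0,0,0,0,0,5])

```text
clock: 16.02
position: [0.509, 0.081, 0.1253]
orientation: [-0.17, 0.985, -0.0, 0.001]
ft_force: [0.1, 1.1, 5.1]
finger_gap: 0.149
gripper_force: 60.3
```

move_arm(rows=[0,0,-0.5,0,0.002,-0.003,5,0,0,-0.5,0,0.002,-0.003,5,0,0,0,0,0,0,5])

```text
clock: 16.4
position: [0.5088, 0.081, 0.1255]
orientation: [-0.222, 0.975, -0.0, 0.001]
ft_force: [0.1, 0.2, 6.1]
finger_gap: 0.147
gripper_force: 60.3
```

move_arm(rows=[0,0,-0.5,0,0.002,-0.003,5,0,0,-0.5,0,0.002,-0.003,5,0,0,0,0,0,0,5])

```text
clock: 16.77
position: [0.5083, 0.0813, 0.1255]
orientation: [-0.272, 0.962, -0.0, 0.0]
ft_force: [-1.0, -0.2, 4.8]
finger_gap: 0.149
gripper_force: 60.2
```

move_arm(rows=[0,0,-0.5,0,0.002,-0.002,5,0,0,-0.4,0,0.002,-0.002,5,0,0,0,0,0,0,5])

```text
clock: 17.15
position: [0.5077, 0.0814, 0.1254]
orientation: [-0.317, 0.948, 0.0, -0.0]
ft_force: [-1.6, 0.4, 5.6]
finger_gap: 0.147
gripper_force: 60.2
```

move_arm(rows=[0,0,-0.5,0,0.002,-0.002,5,0,0,-0.4,0,0.002,-0.002,5,0,0,0,0,0,0,5])

```text
clock: 17.52
position: [0.5079, 0.0813, 0.1251]
orientation: [-0.361, 0.932, -0.0, -0.0]
ft_force: [0.4, -1.0, -0.8]
finger_gap: 0.149
gripper_force: 59.4
```

```bash
python3 -c "
from h import *
state()"
```

```text
t 17.52 p [0.5079 0.0813 0.1251] yaw -137.65 zaxis [-0.001 -0.001 -1.   ] q6 -0.736 F [ 0.45 -1.03 -0.82] T [-0.19 -0.01 -0.02] gap 0.149 gf 59.4
```

The support force vanished at about 0.87 rad, so the cap is over the opening. Lowering lightly.

move_arm(rows=[0,0,0,0,0,0.025,5,0,0,0,0,0,0.025,5,0,0,0,0,0,0,5,0,0,0,0,0,0,5])

```text
clock: 18.02
position: [0.5083, 0.0813, 0.1235]
orientation: [-0.362, 0.932, -0.0, 0.0]
ft_force: [0.9, -3.9, -1.5]
finger_gap: 0.146
gripper_force: 59.3
```

move_arm(rows=[0,0,0,0,0,0.025,5,0,0,0,0,0,0.025,5,0,0,0,0,0,0,5,0,0,0,0,0,0,5])

```text
clock: 18.52
position: [0.5082, 0.0813, 0.1216]
orientation: [-0.362, 0.932, -0.0, -0.0]
ft_force: [0.6, -4.2, 0.1]
finger_gap: 0.147
gripper_force: 59.5
```

```bash
python3 -c "
from h import *
state()"
```

```text
t 18.52 p [0.5082 0.0813 0.1216] yaw -137.54 zaxis [ 0. -0. -1.] q6 -0.738 F [ 0.6  -4.2   0.08] T [-0.9  -0.33  0.04] gap 0.147 gf 59.5
```

move_arm(rows=[0,0,0,0.01,-0.01,0,5,0,0,0,0,0,0.025,5,0,0,0,0,0,0.025,5,0,0,0,0,0,0,5,0,0,0,0,0,0,5])

```text
clock: 19.15
position: [0.508, 0.0811, 0.1195]
orientation: [-0.362, 0.932, 0.0, -0.0]
ft_force: [1.8, -2.4, 0.6]
finger_gap: 0.151
gripper_force: 59.4
```

move_arm(rows=[0,0,0,0,0,0.02,5,0,0,0,0,0,0.01,5,0,0,0,0,0,0,5])

```text
clock: 19.52
position: [0.5081, 0.0811, 0.1189]
orientation: [-0.362, 0.932, -0.0, 0.0]
ft_force: [-0.5, -1.1, 4.4]
finger_gap: 0.149
gripper_force: 60.2
```

The cap dropped to about 17.7 mm below the rim. Now turning clockwise, following the 2.2 mm/rad pitch.

move_arm(rows=[0,0,0.5,0,-0.002,0.003,5,0,0,0.5,0,-0.002,0.003,5,0,0,0.5,0,-0.002,0.003,5,0,0,0.5,0,-0.002,0.003,5,0,0,0,0,0,0,5])

```text
clock: 20.15
position: [0.5086, 0.081, 0.1185]
orientation: [-0.263, 0.965, 0.0, 0.001]
ft_force: [-0.7, -0.2, 5.2]
finger_gap: 0.15
gripper_force: 60.2
```

```bash
python3 -c "
from h import *
state()"
```

```text
t 20.15 p [0.5086 0.081  0.1185] yaw -149.52 zaxis [ 0.001  0.001 -1.   ] q6 -0.53 F [-0.67 -0.19  5.22] T [-0.02  0.01 -0.12] gap 0.15 gf 60.2
```

Going down steadily with no rise in torque; continuing.

move_arm(rows=[0,0,0.5,0,-0.002,0.003,5,0,0,0.5,0,-0.002,0.003,5,0,0,0.5,0,-0.002,0.003,5,0,0,0.5,0,-0.002,0.003,5,0,0,0.5,0,-0.002,0.003,5,0,0,0.5,0,-0.002,0.003,5,0,0,0,0,0,0,5])

```text
clock: 21.02
position: [0.5089, 0.0806, 0.1178]
orientation: [-0.109, 0.994, 0.0, 0.001]
ft_force: [-1.0, 0.3, 4.6]
finger_gap: 0.149
gripper_force: 60.3
```

```bash
python3 -c "
from h import *
state()"
```

```text
t 21.02 p [0.5089 0.0806 0.1178] yaw -167.51 zaxis [ 0.001  0.001 -1.   ] q6 -0.217 F [-1.01  0.29  4.64] T [-0.03 -0.02 -0.06] gap 0.149 gf 60.3
```

move_arm(rows=[0,0,0.5,0,-0.002,0.003,5,0,0,0.5,0,-0.002,0.003,5,0,0,0.5,0,-0.002,0.003,5,0,0,0.5,0,-0.002,0.003,5,0,0,0.5,0,-0.002,0.003,5,0,0,0.5,0,-0.002,0.003,5,0,0,0.5,0,-0.002,0.003,5,0,0,0.5,0,-0.002,0.003,5,0,0,0,0,0,0,5])

```text
clock: 22.15
position: [0.5089, 0.0799, 0.1169]
orientation: [0.1, 0.995, 0.0, 0.001]
ft_force: [-0.1, 0.2, 5.1]
finger_gap: 0.148
gripper_force: 60.3
```

```bash
python3 -c "
from h import *
state()"
```

```text
t 22.15 p [0.5089 0.0799 0.1169] yaw 168.49 zaxis [ 0.001  0.001 -1.   ] q6 0.2 F [-0.1   0.16  5.13] T [ 0.05 -0.02 -0.09] gap 0.148 gf 60.3
```

move_arm(rows=[0,0,0.5,0,-0.002,0.003,5,0,0,0.5,0,-0.002,0.003,5,0,0,0.5,0,-0.002,0.003,5,0,0,0.5,0,-0.002,0.003,5,0,0,0.5,0,-0.002,0.003,5,0,0,0.5,0,-0.002,0.003,5,0,0,0,0,0,0,5])

```text
clock: 23.02
position: [0.5092, 0.0794, 0.1165]
orientation: [0.255, 0.967, 0.0, 0.001]
ft_force: [0.3, 0.1, 7.1]
finger_gap: 0.143
gripper_force: 60.6
```

move_arm(rows=[0,0,0.5,0,-0.002,0.003,5,0,0,0.5,0,-0.002,0.002,5,0,0,0.5,0,-0.002,0.002,5,0,0,0,0,0,0,5])

```text
clock: 23.52
position: [0.5094, 0.0792, 0.1165]
orientation: [0.33, 0.944, 0.001, 0.001]
ft_force: [0.4, 0.0, 9.9]
finger_gap: 0.15
gripper_force: 60.8
```

```bash
python3 -c "
from h import *
state()"
```

```text
t 23.52 p [0.5094 0.0792 0.1165] yaw 141.49 zaxis [ 0.003  0.    -1.   ] q6 0.67 F [0.4  0.01 9.92] T [-0.1   0.06 -0.02] gap 0.15 gf 60.8
```

It stopped sinking at TCP z 0.1165 (cap 20 mm down) while the press force rose: it is home. A few degrees more for safety, then ease off, open and retreat.

move_arm(rows=[0,0,0.5,0,-0.002,-0.005,5,0,0,0.5,0,-0.002,-0.005,5,0,0,0,0,0,-0.005,5,0,0,0,0,0,0,5])

```text
clock: 24.02
position: [0.5089, 0.079, 0.1166]
orientation: [0.379, 0.926, 0.001, 0.001]
ft_force: [0.3, -0.8, 5.7]
finger_gap: 0.15
gripper_force: 60.3
```

move_arm(rows=[0,0,0,0,0,0,40,0,0,0,0,0,0,40,0,0,0,0,0,0,40,0,0,0,0,0,-0.1,40,0,0,0,0,0,-0.5,40,0,0,0,0,0,-0.9,40,0,0,0,0,0,-0.9,40,0,0,0,0,0,-0.9,40,0,0,0,0,0,0,40,0,0,0,0,0,0,40])

```text
clock: 25.28
position: [0.5079, 0.0789, 0.2475]
orientation: [0.379, 0.925, -0.0, -0.0]
ft_force: [-1.0, -0.3, 0.4]
finger_gap: 0.465
gripper_force: 0.0
```

```bash
python3 - <<'E'
from h import *
o,M=state(); a=snap("side","d9"); b=snap("wrist","w9")
v=cv2.resize(a["image"][140:240,220:310],(360,400),interpolation=cv2.INTER_CUBIC)
cv2.imwrite("pics/c9.png",np.hstack([v,cv2.resize(b["image"][60:340,130:438],(440,400))])[:,:,::-1])
E
```

```text
t 25.27 p [0.5079 0.0789 0.2475] yaw 135.46 zaxis [-0. -0. -1.] q6 0.775 F [-1.   -0.3   0.45] T [ 0.05  0.   -0.04] gap 0.465 gf 0.0
```

View pics/c9.png

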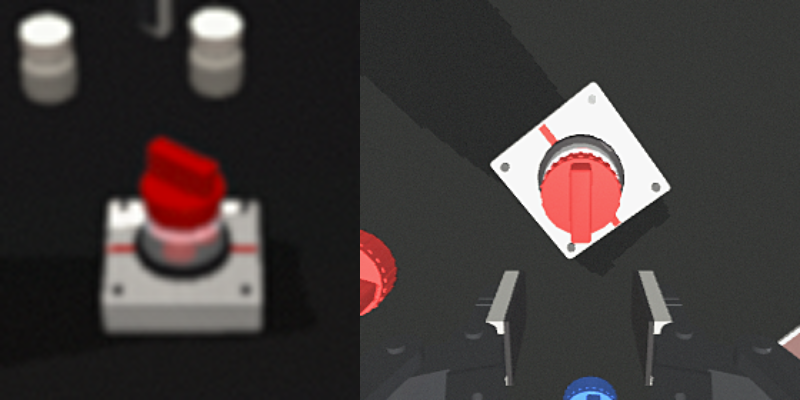

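The cap sits level and centred on the jar (side crop (182,185), wrist crop (581,195)), and the gripper is clear of it.

```bash
python3 -c "
from bench import r
print(r.finish_job())"
```

```text
the job is handed in; nothing more can be done
None
```

I closed the jar, let go of the cap and handed the job in at about 25 s: it dropped into the thread after about 0.87 rad counter-clockwise and came home after about 1.5 rad clockwise. The highest wrist force I read while it was on the jar was about 10 N. The hand-in returned no verdict.

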